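Pin the cake-cutting guide with its quarter-turn thumbscrew

TASK

Lock the fence of the cake-cutting guide on its rail: take the orange thumbscrew from its white stand, put it into the hole in the fence's foot, and slide the fence to the right with the screw's tip pressed lightly on the rail until it drops into the hole hidden under the foot. Seat the screw fully home and give it a quarter turn, either way, so that it locks with its wing across the rail; let go of it. Force nothing, and leave the cupcakes and the sauce bottle where they are.

Things in the scene. Friction and masses are not known exactly. Their poses are not given: they have to be found in the camera images.
- rail: aluminium channel fixed on the bench, 360 mm long, 78 mm wide, side lips 56 mm high, black end blocks 40 mm long. Origin: centre of its underside, on the bench. y runs along the rail (to the robot's left), x across it away from the robot, z up.
- strip_mid (a point): middle of the rail, on the top of the steel strip between its lips, 40 mm above the bench; the strip is 8 mm thick, free space below. It has one keyed hole on the rail's centre line (17 mm square, with a slot 12 mm wide and 27 mm long along the rail), covered by the fence's foot. Where the hole lies along the rail differs each time and is not reported (this point is not the hole).
- fence (a joint): position (m) of the steel fence along the rail, 0 at the middle, growing along the rail's +y. Slides from -0.045 to 0.05 with about 2 N of friction; cannot lift or turn. Starts between 0.03 and 0.045; the holes are in line at one unknown reading between -0.022 and 0.015, and the screw drops through within about 2 mm either side of it.
- fence_hole (a point): centre of the keyed hole through the fence's foot, at the foot's top face, 52 mm above the bench. The foot is a steel plate 60 x 176 mm, 11.5 mm thick, on the strip; the hole is a 15 mm square with a key slot 11 mm wide and 25 mm long along the rail.
- fence_neck (a point): top of the neck that joins the foot to the fence's upright blade, 65 mm from the hole along the rail's +y and 40 mm beyond it, 71 mm above the bench. The blade, 74 mm high over the bench, reaches from here away from the robot over the board, 50 to 320 mm beyond the rail's centre line.
- screw: quarter-turn thumbscrew, 70 g, upright in its stand. Origin: centre of the underside of its round steel collar (34 mm across, 4 mm thick); z up. Orange wing 10 mm thick (x), 34 mm long (y), from 4 to 34 mm above the origin: grip it across the 10 mm. A half turn of it makes no difference. Origin 72 mm above the bench with the tip on the strip, 52 mm when fully home (collar on the foot).
- screw_tip (a point): end of the screw's shank, 32 mm below its origin. Shank 12.5 mm across, tapered over the last 4 mm to 8 mm; a cross bar 8 mm wide (x), 22 mm long (y) sits 3 to 9.5 mm above the tip, the lower edges of its ends bevelled 3 mm. The bar passes the key slots only with the wing along the rail; fully home it is below the strip and the screw turns freely.
- screw_stand: white block 64 x 64 x 46 mm fixed on the bench, with a round hole 26 mm across and 40 mm deep in its top, in which the screw stands with its collar on the top face. Origin: centre of its underside.
- cupcake_a: vanilla cupcake with a frosting swirl, 74 mm across, 74 mm high, on the yellow board. Origin: centre of its underside. Leave it.
- cupcake_b: vanilla cupcake with a frosting swirl, 74 mm across, 73 mm high, on the yellow board. Origin: centre of its underside. Leave it.
- sauce_bottle: squeeze bottle with a red nozzle, 63 mm across, 191 mm high, at the side of the rail where the stand is not. Origin: centre of its underside. Leave it.

How it is judged:
On the way, in this order (a step that is already met when the one before it is completed fails the run):
1. the screw's tip is in the fence's hole, upright, with its wing along the rail (horizontal distance between screw and fence_hole below 0.006 m and z of screw in the frame of fence_hole below 0.025 m and angle between the y axis of screw and the y axis of rail, either way round below 0.3 rad), for 0.1 s.
2. the screw is through both holes, its collar down on the fence's foot (horizontal distance between screw and fence_hole below 0.006 m and z of screw in the frame of fence_hole below 0.003 m), for 0.1 s.
At the end, for the whole second after the job is handed in: The thumbscrew stands upright (within 0.12 rad) in the fence's hole (axis within 6 mm, its play there being up to 4.5 mm), fully home through both holes (collar within 3 mm of the foot), its wing square across the rail within 0.3 rad, released and at rest (all of step 2 and angle between screw's own z axis and vertical below 0.12 rad and angle between the y axis of screw and the x axis of rail, either way round below 0.3 rad and linear speed of screw below 0.02 m/s); the robot touches nothing.
It fails at once if the screw is forced against the guide (more than 40 N) (contact force between screw and rail above 40 N).
It fails at once if the robot presses on the guide (more than 40 N) (contact force between the arm and rail above 40 N).
It fails at once if a cupcake or the sauce bottle is moved by more than 25 mm or tipped (distance of any of cupcake_a, cupcake_b, sauce_bottle from where it was at the start of the episode above 0.025 m or angle between any of cupcake_a, cupcake_b, sauce_bottle's own z axis and vertical above 0.3 rad).
It also fails if it takes over 72 s, if anything falls off the work surface, if the arm or the gripper's body presses on something with over 40 N, if the wrist force passes 120 N, or if a joint passes its speed limit or range.

ROBOT

A 7-joint arm with a two-finger parallel gripper is mounted at the origin on the work surface; the furniture and walls round the work are solid. World frame = base frame: x ahead of the robot, y to its left, z up, the work surface at z = 0. Lengths are in m, angles in rad, forces in N, time in s.
With the tool pointing down it reaches from about 0.425 to 0.925 m from the base axis. Payload 6.8 kg.
Tool frame: the origin (TCP) lies at the centre of the arm's flange, where the gripper is bolted on; the fingertips stand 173 mm ahead of it and the grasp point (between the pads) lies 155 mm ahead of it (finger_overhang is the distance from the TCP to the fingertips, in m); y points along the fingers, z is the direction in which the jaws open and shut, and the axes are right-handed (so a half turn about y gives the same grasp; the last joint's range is limited). The gripper opens to 85 mm and grips with 20 to 120 N. Pads are 22 mm wide; open, the fingers measure 114 mm over their backs; the gripper's body (76 mm by 85 mm) begins 54 mm behind the grasp point. The pads swing forward as they close: fully open they stand 13 mm farther back than shut.
Start: joints at [1.216, 0.477, 0.022, 1.555, -0.011, 1.109, -0.083], TCP at [0.165, -0.655, 0.405] pointing down, gripper open.
Joint ranges: [-2.96, 2.96], [-0.34, 2.1], [-1.41, 1.46], [0.24, 2.44], [-1.37, 4.51], [0.17, 1.92], [-2.96, 2.96]. Speed limits (rad/s): [2.39, 2.39, 3.14, 3.14, 3.14, 3.14, 3.14].

INTERFACE

Orientations are given as a rotation vector (axis times angle).
In Python, from bench import get_obs, grab_frame, hand_in, finger_overhang gives the robot as it stands. The module is installed in compiled form; this text tells all that it offers.
- The arm moves only by the shell command python3 -m jog 'ROWS' [FORCE]. ROWS is JSON, a list of rows, each a list of 3 entries, a list of its own where there are three numbers: the shift along the tool's x, y, z in cm, then the turn about the tool's y in rad, then the gripper command: -1 is fully open, 1 is shut, values between are in proportion. In form: [[[x, y, z], twist, gripper], ...]. A call has 1 to 10 rows; each row is the pose to reach, as a shift and turn from the pose commanded when the call began, along the tool's axes at that moment; what a row does not reach only later rows make up. A row lasts 1/8 s, in which the tool goes at most 62.5 mm and 10.7 degrees, less where a joint would pass 70% of its speed; a pose out of reach is approached as far as the arm can. A call with a gripper value outside its range is refused whole. The fingers move at their own pace and stop on an object; FORCE is the grip in N (left out, the last holds). Time passes only in rows, so rows that repeat a pose let the fingers close. It gives the time, the measured TCP pose, the force and the opening at its end, in the units of the state.
- get_obs(): the state, without advancing time (a new reading comes with each control period).
- grab_frame(name): name is "side" or "top" or "wrist"; returns a dict with "image" (420x560x3 uint8, blue, green, red), "fx", "fy", "cx", "cy" (pixels), "distortion" ([k1, k2, p1, p2, k3] as OpenCV has them; the pictures are not rectified), "origin" and "rotation" of the camera in the world. Camera axes: x right, y up, looking along -z (the intrinsics and any distortion apply to the point x, -y, -z); pixel columns grow to the right and rows downward; lengths in m; the calibration is good to about 2 mm. A picture is of the moment at which its call begins. There is no depth.
- hand_in(): hands the job in, once; it reports no verdict.
The state is a dict: "clock": time; "joints": joint angles; "qvel": joint speeds; "tau": joint torques, N m; "tcp_pos": TCP position; "orientation": TCP orientation; "contact_force": force on the tool from outside, world axes, zero at the start; "moment": the same for the moment, N m; "grip_width": finger opening in m.
Only numpy, scipy, OpenCV 4.12 (cv2) and the standard library are available. Lean on these libraries where they do the work, as an engineer would, in place of code of your own. Each camera call takes 0.05 s, during which the arm holds its last target.

## Working session

There is one attempt and no reset: what is moved stays moved. The work goes in short steps, Python scripts to look and compute and a shell command to move; the robot and the scene stay as the last step left them, time stands still between calls to the robot, and variables do not carry over. Pictures are saved under pics/ and viewed, and the job is handed in when it is done.

```bash
mkdir -p pics; ls; python3 - <<'E'
from bench import *
import cv2
o=get_obs(); print({k:o[k] for k in o})
print(finger_overhang if not callable(finger_overhang) else finger_overhang())
for n in ["side","top","wrist"]:
    f=grab_frame(n); cv2.imwrite(f"pics/{n}0.png",f["image"]); print(n,{k:f[k] for k in f if k!="image"})
E
```

```text
pics
{'clock': 0.0, 'joints': array([ 1.21590864,  0.47780302,  0.02234492,  1.55645712, -0.01149837,
        1.10930395, -0.08308695]), 'qvel': array([ 0.00124078, -0.00058611,  0.00177883,  0.00081611,  0.00028625,
       -0.00106933,  0.00181944]), 'tau': array([ 2.56912072e-04, -5.96448791e+01,  1.60808645e+00, -2.81193602e+01,
        1.25378586e-02,  9.32372612e-03, -1.00565427e-05]), 'tcp_pos': array([ 0.16483305, -0.65427751,  0.40372118]), 'orientation': array([-0.25966857,  2.09222603, -2.08842113]), 'contact_force': array([-0.26523314, -0.66607167,  0.13027459]), 'moment': array([0.00253623, 0.00897498, 0.00843545]), 'grip_width': 0.08538578410311794}
0.1734
side {'fx': 396.4107164221388, 'fy': 396.4107164221388, 'cx': 280.3155292239648, 'cy': 207.8803498609185, 'distortion': array([0.0230272, 0.       , 0.       , 0.       , 0.       ]), 'origin': array([ 0.40721477, -0.68155014,  0.64018811]), 'rotation': array([ 0.87182767, -0.08856468, -0.22123231])}
top {'fx': 386.12373707732877, 'fy': 386.12373707732877, 'cx': 277.0882319595925, 'cy': 210.844090462604, 'distortion': array([-0.04070828,  0.        ,  0.        ,  0.        ,  0.        ]), 'origin': array([0.50169212, 0.01304643, 1.24619961]), 'rotation': array([ 0.01909469, -0.0612609 , -1.54676686])}
wrist {'fx': 349.8962154338315, 'fy': 349.8962154338315, 'cx': 285.98475298923177, 'cy': 211.8140884422728, 'distortion': array([-0.08889758,  0.        ,  0.        ,  0.        ,  0.        ]), 'origin': array([ 0.24096856, -0.63551695,  0.37379733]), 'rotation': array([-0.26453577,  0.20882032, -1.31211094])}
```

View pics/side0.png

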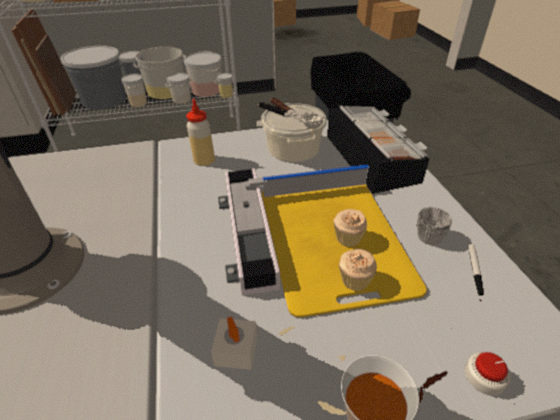

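View pics/top0.png

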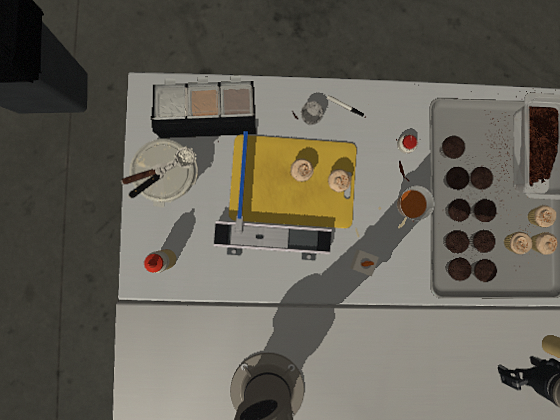

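View pics/wrist0.png

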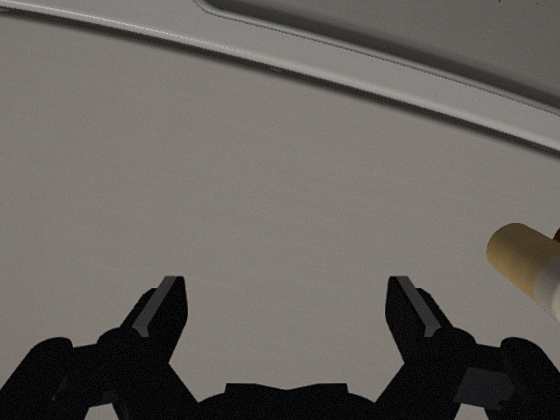

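The overview shows the rail, the screw in its stand (top view about (366,263)) and the fence hole (top view about (258,236)). I'll enlarge these areas.

```bash
cat > h.py <<'E'
import numpy as np, cv2
from scipy.spatial.transform import Rotation as R
from bench import *
def proj(f,P):
    P=np.atleast_2d(P).astype(float)
    c=R.from_rotvec(f["rotation"]).inv().apply(P-f["origin"])
    c=c*[1,-1,-1]
    K=np.array([[f["fx"],0,f["cx"]],[0,f["fy"],f["cy"]],[0,0,1]])
    return cv2.projectPoints(c,np.zeros(3),np.zeros(3),K,np.array(f["distortion"]))[0].reshape(-1,2)
def ray(f,uv):
    K=np.array([[f["fx"],0,f["cx"]],[0,f["fy"],f["cy"]],[0,0,1]])
    p=cv2.undistortPoints(np.array(uv,float).reshape(-1,1,2),K,np.array(f["distortion"])).reshape(-1,2)
    return R.from_rotvec(f["rotation"]).apply(np.c_[p[:,0],-p[:,1],-np.ones(len(p))])
def onz(f,uv,z):
    d=ray(f,uv); o=np.array(f["origin"]); return o+d*((z-o[2])/d[:,2])[:,None]
def crop(f,name,x0,y0,w,h,s):
    im=cv2.resize(f["image"][y0:y0+h,x0:x0+w],None,fx=s,fy=s,interpolation=cv2.INTER_CUBIC)
    cv2.imwrite(f"pics/{name}.png",im)
def cropgrid(f,name,x0,y0,w,h,s,st=10):
    im=cv2.resize(f["image"][y0:y0+h,x0:x0+w],None,fx=s,fy=s,interpolation=cv2.INTER_CUBIC)
    for x in range(-(-x0//st)*st,x0+w,st):
        cv2.line(im,((x-x0)*s,0),((x-x0)*s,6),(0,255,0),1); cv2.putText(im,str(x),((x-x0)*s-10,18),0,.35,(0,255,0),1)
    for y in range(-(-y0//st)*st,y0+h,st):
        cv2.line(im,(0,(y-y0)*s),(6,(y-y0)*s),(0,255,0),1); cv2.putText(im,str(y),(8,(y-y0)*s+4),0,.35,(0,255,0),1)
    cv2.imwrite(f"pics/{name}.png",im)
E
python3 - <<'E'
from h import *
f=grab_frame("top"); cropgrid(f,"t1",205,200,195,80,4)
f=grab_frame("side"); cropgrid(f,"s1",190,155,130,150,4); cropgrid(f,"s2",200,300,80,75,8)
E
```

```text
(no output)
```

View pics/t1.png

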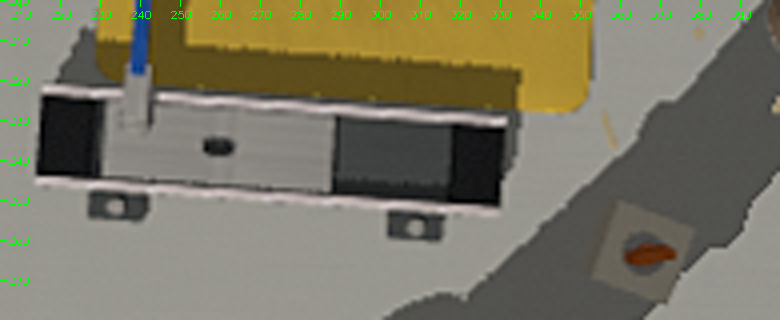

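View pics/s1.png

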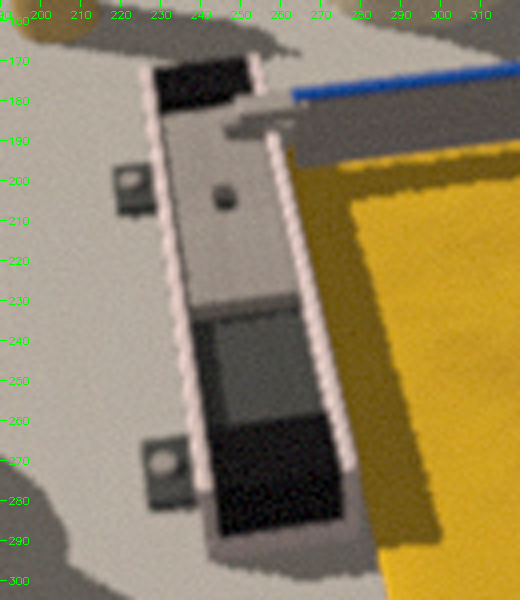

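View pics/s2.png

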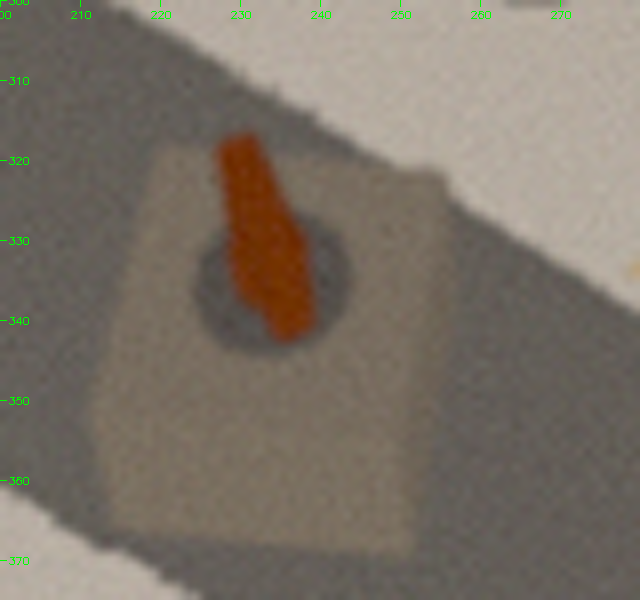

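```bash
python3 - <<'E'
from h import *
t=grab_frame("top"); s=grab_frame("side")
T=lambda a:[(x/4+205,y/4+200) for x,y in a]
S1=lambda a:[(x/4+190,y/4+155) for x,y in a]
S2=lambda a:[(x/8+200,y/8+300) for x,y in a]
print("rail top",c:=onz(t,T([(42,88),(506,117),(500,210),(36,181)]),.056), c.mean(0))
e=[c[0]-c[1],c[3]-c[2]]; print([np.arctan2(-v[0],v[1]) for v in e],[np.linalg.norm(v) for v in e])
print("hole",onz(t,T([(218,147)]),.052),onz(s,S1([(224,197)]),.052))
c=onz(t,T([(620,200),(694,228),(667,303),(592,278)]),.046);print("stand",c,c.mean(0))
print("collar",onz(t,T([(644,254)]),.05),onz(s,S2([(272,284)]),.050))
print("wing top ends t",onz(t,T([(626,259),(675,252)]),.08))
print("foot right edge",onz(t,T([(333,150)]),.052), onz(s,S1([(246,307)]),.052))
E
```

```text
rail top [[ 0.52430718  0.1701646   0.056     ]
 [ 0.51027934 -0.18803624  0.056     ]
 [ 0.4384908  -0.18456647  0.056     ]
 [ 0.4529883   0.17259984  0.056     ]] [ 0.48151641 -0.00745957  0.056     ]
[np.float64(-0.039141931719207525), np.float64(-0.040568055852775335)] [np.float64(0.3584754144032958), np.float64(0.3574604127277787)]
hole [[0.48211971 0.03400001 0.052     ]] [[0.48542829 0.03748258 0.052     ]]
stand [[ 0.44760311 -0.28034314  0.046     ]
 [ 0.42691488 -0.33910806  0.046     ]
 [ 0.36823575 -0.31850691  0.046     ]
 [ 0.38661712 -0.25918346  0.046     ]] [ 0.40734271 -0.29928539  0.046     ]
collar [[ 0.40628707 -0.29879919  0.05      ]] [[ 0.40949923 -0.29825907  0.05      ]]
wing top ends t [[ 0.40465907 -0.2772451   0.08      ]
 [ 0.41061577 -0.31474504  0.08      ]]
foot right edge [[ 0.48180052 -0.05480572  0.052     ]] [[ 0.48163333 -0.05809533  0.052     ]]
```

```bash
cat >> h.py <<'E'
def plan(pos=None, jaw=None, tool_tcp=None):
    """pos: desired grasp point (world); jaw: yaw of jaw axis (mod pi). prints tool shift (cm) & twist"""
    o=get_obs(); M=R.from_rotvec(o["orientation"]).as_matrix(); p=o["tcp_pos"]
    g=p+0.155*M[:,1]
    print("t",round(float(o["clock"]),2),"tcp",p.round(4),"grasp",g.round(4),"F",np.round(o["contact_force"],1),"w",round(float(o["grip_width"]),4))
    y=np.arctan2(M[1,2],M[0,2]); print("down axis",M[:,1].round(3),"jaw yaw",round(y,3),"x axis yaw",round(np.arctan2(M[1,0],M[0,0]),3))
    if pos is not None: print("shift cm",(100*M.T@(np.array(pos)-[0,0,-0.155]-p)).round(2))
    if jaw is not None:
        d=(jaw-y+np.pi/2)%np.pi-np.pi/2; print("twist", (d*np.sign(M[2,1])).round(3), "(world",d.round(3),")")
E
python3 - <<'E'
from h import *
plan([.408,-.2985,.20],.157)
E
```

```text
t 0.35 tcp [ 0.1649 -0.6545  0.4045] grasp [ 0.1649 -0.6544  0.2495] F [-0.6 -0.1  0. ] w 0.0858
down axis [-0.  0. -1.] jaw yaw -1.324 x axis yaw -2.895
shift cm [-32.27   4.96 -28.58]
twist -1.481 (world 1.481 )
```

```bash
python3 -m jog '[[[-4,0.5,-3.6],-0.18,-1],[[-8,1,-7.2],-0.36,-1],[[-12,1.5,-10.8],-0.54,-1],[[-16,2,-14.4],-0.72,-1],[[-20,2.5,-18],-0.9,-1],[[-24,3,-21.6],-1.08,-1],[[-28,3.5,-25],-1.26,-1],[[-32.27,4,-28.58],-1.481,-1],[[-32.27,4,-28.58],-1.481,-1],[[-32.27,4,-28.58],-1.481,-1]]' 20
python3 - <<'E'
from h import *
plan([.408,-.2985,.20],.157)
f=grab_frame("wrist"); cv2.imwrite("pics/w1.png",f["image"])
E
```

```text
clock: 1.6
tcp_pos: [0.4078, -0.299, 0.3647]
orientation: [-1.279, 1.094, -1.094]
contact_force: [-0.4, -0.4, 0.0]
grip_width: 0.0855
t 1.6 tcp [ 0.4078 -0.299   0.3647] grasp [ 0.4077 -0.2991  0.2097] F [-0.4 -0.4  0. ] w 0.0855
down axis [-0. -0. -1.] jaw yaw 0.156 x axis yaw -1.415
shift cm [-0.05  0.97  0.03]
twist -0.001 (world 0.001 )
```

View pics/w1.png

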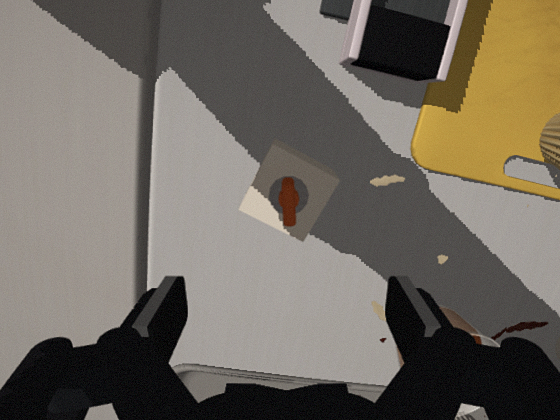

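```bash
python3 - <<'E'
from h import *
f=grab_frame("wrist"); cropgrid(f,"w1c",235,135,110,110,7)
for yaw in [.157]:
  for p in [(.408,-.2985)]:
    x=np.array([np.cos(yaw),np.sin(yaw)]);y=np.array([-np.sin(yaw),np.cos(yaw)])
    print(proj(f,[[*(p),.05]]+[[*(p+a*.005*x+b*.017*y),.080] for a,b in[(-1,-1),(-1,1),(1,1),(1,-1)]]).round(1))
E
```

```text
[[287.7 195.2]
 [281.4 226.5]
 [281.1 183.8]
 [294.5 183.7]
 [294.3 226.5]]
```

View pics/w1c.png

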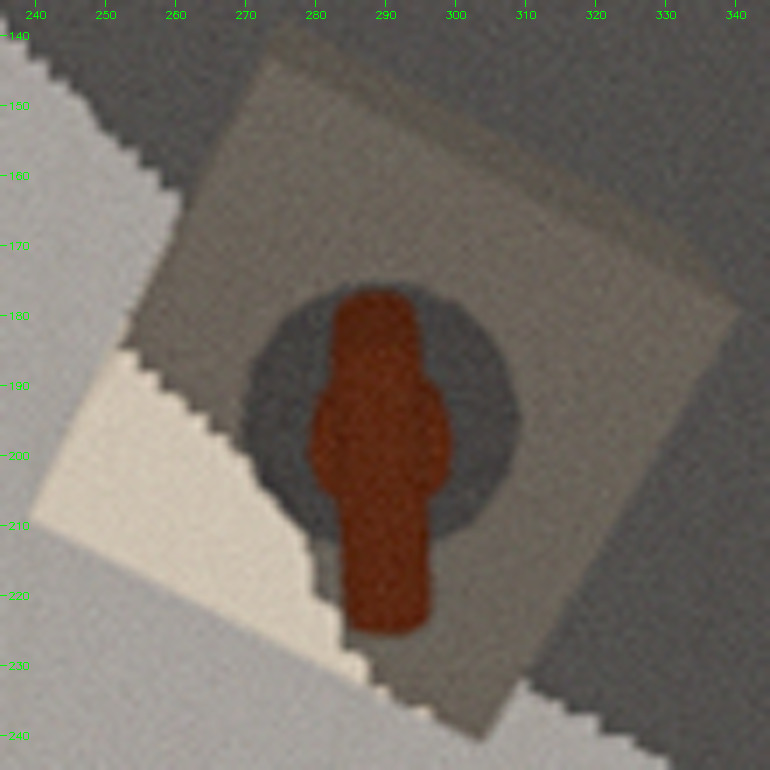

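```bash
python3 -m jog '[[[-0.1,3,0.15],0,-1],[[-0.1,6,0.15],0,-1],[[-0.1,9,0.15],0,-1],[[-0.1,11,0.15],0,-1],[[-0.1,12.5,0.15],0,-1],[[-0.1,13.2,0.15],0,-1],[[-0.1,13.7,0.15],0,-1],[[-0.1,13.7,0.15],0,-1]]' 20
python3 - <<'E'
from h import *
plan([.409,-.298,.0725],.157)
f=grab_frame("wrist"); cv2.imwrite("pics/w2.png",f["image"])
E
```

```text
clock: 2.7
tcp_pos: [0.4094, -0.2975, 0.2279]
orientation: [-1.279, 1.093, -1.093]
contact_force: [0.6, 0.1, -0.2]
grip_width: 0.0854
t 2.7 tcp [ 0.4094 -0.2975  0.2279] grasp [ 0.4095 -0.2975  0.0729] F [ 0.6  0.1 -0.2] w 0.0854
down axis [ 0. -0. -1.] jaw yaw 0.157 x axis yaw -1.414
shift cm [ 0.04  0.04 -0.05]
twist -0.0 (world 0.0 )
```

View pics/w2.png

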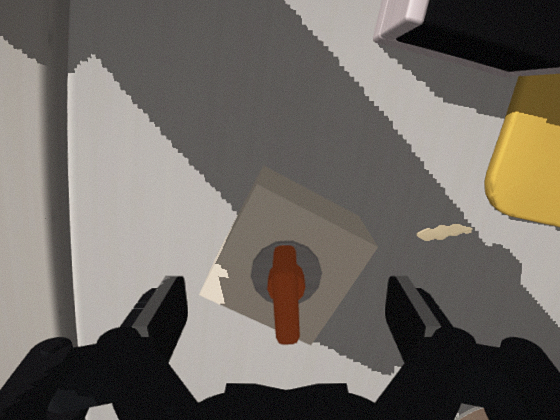

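The wing is midway between the jaws: wing column about 286, jaw midline about 286. Closing now.

```bash
python3 -m jog '[[[0,0,0],0,1],[[0,0,0],0,1],[[0,0,0],0,1],[[0,0,0],0,1],[[0,0,0],0,1],[[0,0,0],0,1]]' 40
python3 - <<'E'
from h import *
plan([.409,-.298,.0725],.157)
f=grab_frame("wrist"); cv2.imwrite("pics/w3.png",f["image"])
f=grab_frame("side"); cropgrid(f,"s3",190,260,100,100,6)
E
```

```text
clock: 3.5
tcp_pos: [0.4094, -0.2974, 0.2278]
orientation: [-1.279, 1.093, -1.093]
contact_force: [-1.0, 0.4, 2.7]
grip_width: 0.0095
t 3.5 tcp [ 0.4094 -0.2974  0.2278] grasp [ 0.4095 -0.2974  0.0728] F [-1.   0.4  2.7] w 0.0095
down axis [ 0. -0. -1.] jaw yaw 0.157 x axis yaw -1.414
shift cm [ 0.05  0.03 -0.05]
twist -0.0 (world 0.0 )
```

View pics/w3.png

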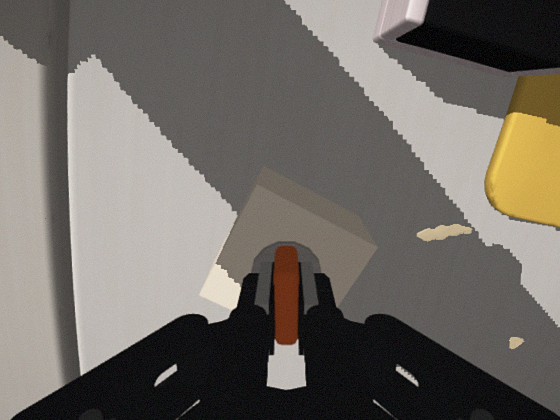

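View pics/s3.png

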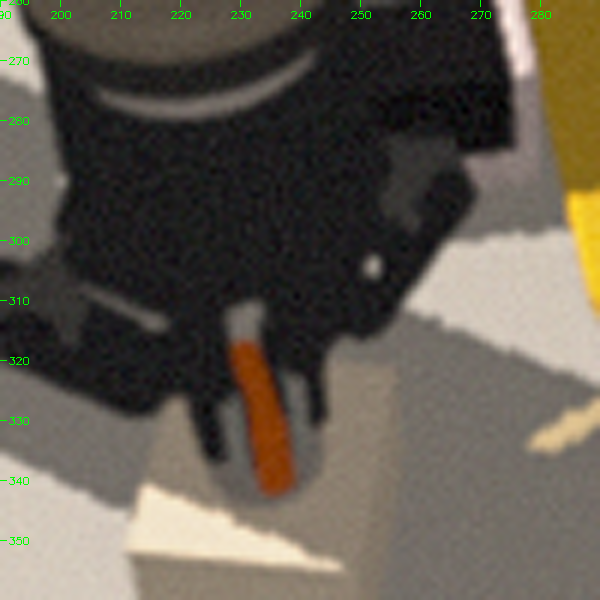

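```bash
python3 -m jog '[[[0,-1,0],0,1],[[0,-2.5,0],0,1],[[0,-5,0],0,1],[[0,-8,0],0,1],[[0,-10,0],0,1],[[0,-10,0],0,1]]'
python3 - <<'E'
from h import *
plan([.483,.036,.20],-.04)
f=grab_frame("wrist"); cv2.imwrite("pics/w4.png",f["image"])
f=grab_frame("side"); cropgrid(f,"s4",180,200,120,120,5)
E
```

```text
clock: 4.35
tcp_pos: [0.4098, -0.2976, 0.3298]
orientation: [-1.279, 1.089, -1.096]
contact_force: [0.7, 0.0, -1.6]
grip_width: 0.0092
t 4.35 tcp [ 0.4098 -0.2976  0.3298] grasp [ 0.4104 -0.298   0.1748] F [ 0.7  0.  -1.6] w 0.0092
down axis [ 0.003 -0.003 -1.   ] jaw yaw 0.157 x axis yaw -1.414
shift cm [-31.8   -2.58  12.44]
twist 0.197 (world -0.197 )
```

View pics/w4.png

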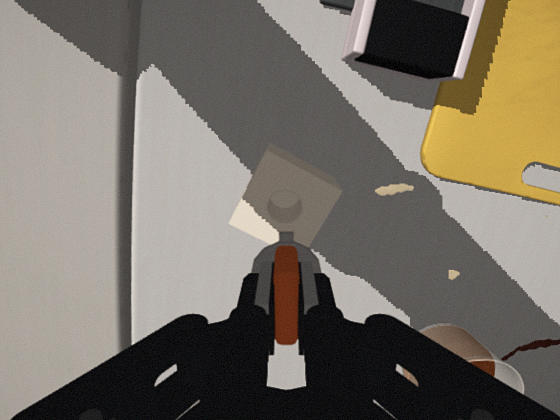

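View pics/s4.png

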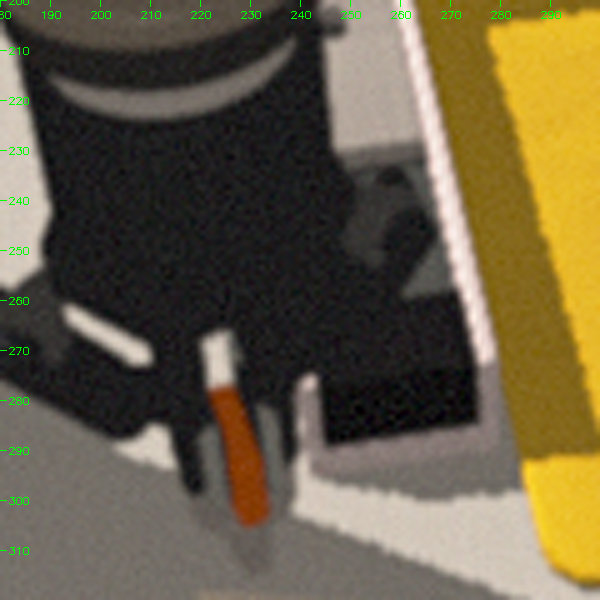

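```bash
python3 - <<'E'
from h import *
f=grab_frame("wrist"); cropgrid(f,"w4c",235,225,105,125,6)
o=get_obs(); M=R.from_rotvec(o["orientation"]).as_matrix(); g=o["tcp_pos"]+.155*M[:,1]
for a in [-.003,0,.003]:
  for h in [.024,.027]:
    c=g+a*M[:,0]+h*M[:,1]-.004*M[:,1]   # collar top
    th=np.linspace(0,2*np.pi,72)
    q=proj(f,[c+.017*(np.cos(t)*M[:,0]+np.sin(t)*M[:,2]) for t in th])
    w=g+a*M[:,0]+(h-.034)*M[:,1]
    e=proj(f,[w+s*.017*M[:,0] for s in(-1,1)])
    print(a,h,"collar x",q[:,0].min().round(1),q[:,0].max().round(1),"top",q[:,1].min().round(1),"wingtop ends",e.round(1).tolist())
E
```

```text
-0.003 0.024 collar x 249.8 323.2 top 235.7 wingtop ends [[286.7, 266.2], [286.7, 342.4]]
-0.003 0.027 collar x 250.4 322.6 top 233.2 wingtop ends [[286.7, 262.6], [286.6, 337.6]]
0 0.024 collar x 250.0 323.0 top 241.9 wingtop ends [[286.7, 273.5], [286.6, 348.4]]
0 0.027 collar x 250.6 322.4 top 239.3 wingtop ends [[286.7, 269.7], [286.6, 343.5]]
0.003 0.024 collar x 250.3 322.8 top 248.0 wingtop ends [[286.7, 280.7], [286.6, 354.3]]
0.003 0.027 collar x 250.9 322.1 top 245.4 wingtop ends [[286.7, 276.8], [286.6, 349.4]]
```

View pics/w4c.png

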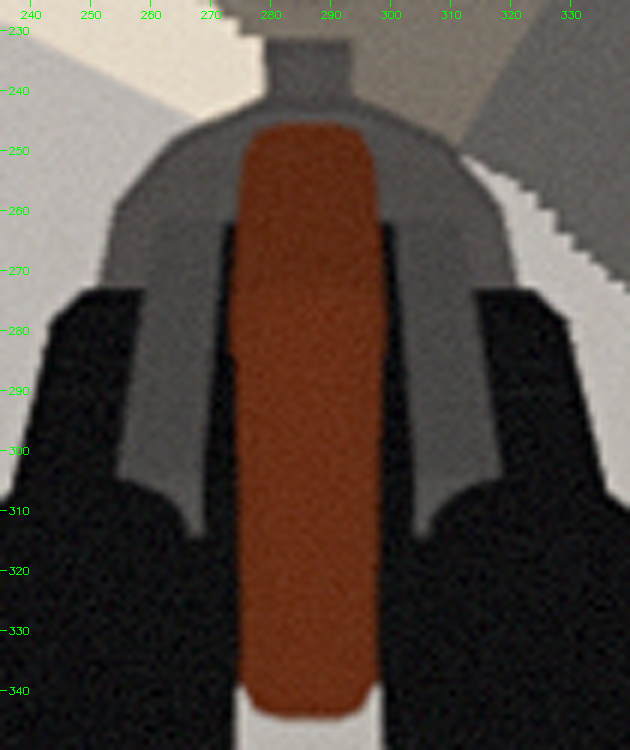

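```bash
python3 -m jog '[[[-4,0,1.5],0.03,1],[[-8,0,3.1],0.06,1],[[-12,0,4.7],0.09,1],[[-16,0,6.3],0.12,1],[[-20,0,7.8],0.15,1],[[-24,0,9.4],0.18,1],[[-28,0,11],0.197,1],[[-31.8,0,12.44],0.197,1],[[-31.8,0,12.44],0.197,1],[[-31.8,0,12.44],0.197,1]]'
python3 - <<'E'
from h import *
plan([.483,.036,.175],-.04)
f=grab_frame("wrist"); cv2.imwrite("pics/w5.png",f["image"]);cropgrid(f,"w5c",235,150,110,100,7)
print(proj(f,[[.483,.036,.052],[.483,.030,.052],[.489,.036,.052]]))
E
```

```text
clock: 5.75
tcp_pos: [0.4821, 0.0356, 0.3268]
orientation: [-1.192, 1.24, -1.238]
contact_force: [-0.4, 0.0, -0.2]
grip_width: 0.0091
t 5.75 tcp [0.4821 0.0356 0.3268] grasp [0.4818 0.0355 0.1718] F [-0.4  0.  -0.2] w 0.0091
down axis [-0.002 -0.    -1.   ] jaw yaw -0.04 x axis yaw -1.611
shift cm [-0.04 -0.32  0.09]
twist 0.0 (world -0.0 )
[[288.50620413 210.05985971]
 [288.81192289 217.78720556]
 [296.67642313 209.75473122]]
```

View pics/w5.png

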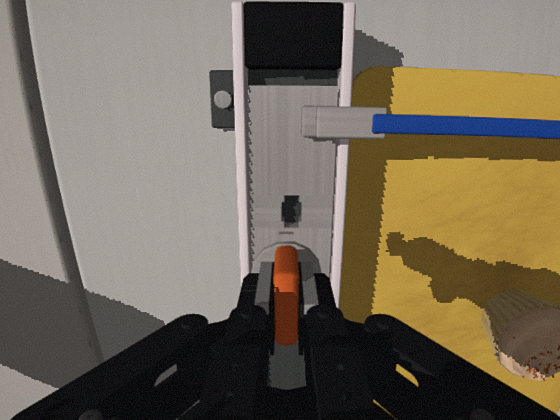

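View pics/w5c.png

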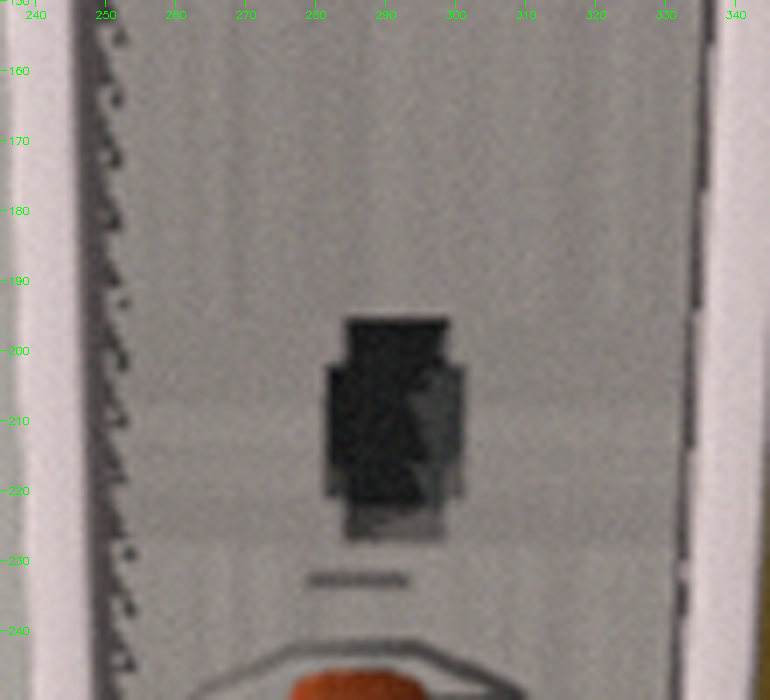

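```bash
python3 -m jog '[[[0,1.5,0.3],0,1],[[0,3,0.3],0,1],[[0,4.2,0.3],0,1],[[0,5,0.3],0,1],[[0,5,0.3],0,1],[[0,5,0.3],0,1]]'
python3 - <<'E'
from h import *
plan([.4849,.0355,.12],-.04)
f=grab_frame("wrist"); cv2.imwrite("pics/w6.png",f["image"]);cropgrid(f,"w6c",235,190,110,80,7)
f=grab_frame("side"); cropgrid(f,"s6",205,150,90,80,7)
o=get_obs(); M=R.from_rotvec(o["orientation"]).as_matrix(); g=o["tcp_pos"]+.155*M[:,1]
print(proj(f,[g+.059*M[:,1],g+.027*M[:,1],[.4849,.0351,.052]]))
E
```

```text
clock: 6.55
tcp_pos: [0.4857, 0.0362, 0.278]
orientation: [-1.19, 1.238, -1.239]
contact_force: [-0.0, 0.3, -0.9]
grip_width: 0.0093
t 6.55 tcp [0.4857 0.0362 0.278 ] grasp [0.4858 0.0362 0.123 ] F [-0.   0.3 -0.9] w 0.0093
down axis [ 0.001  0.    -1.   ] jaw yaw -0.04 x axis yaw -1.611
shift cm [ 0.07  0.3  -0.08]
twist 0.0 (world -0.0 )
[[245.95476655 200.51672988]
 [244.97053956 189.53131387]
 [245.94344517 204.91220151]]
```

View pics/w6c.png

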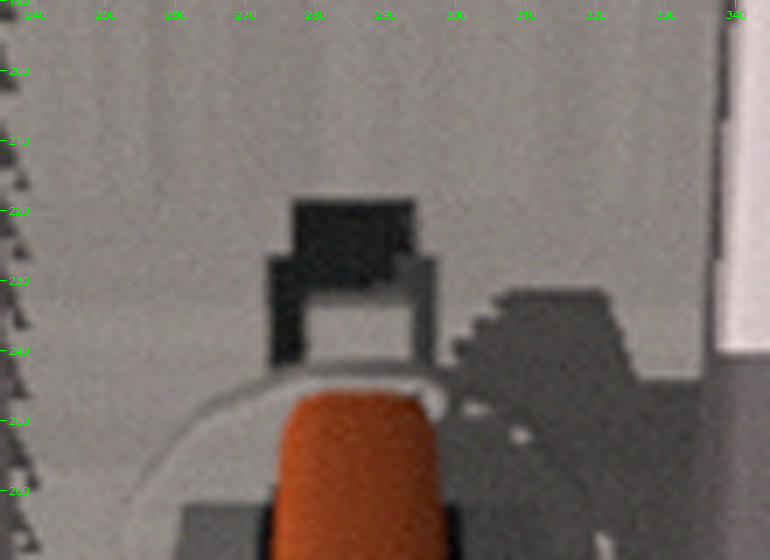

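View pics/s6.png

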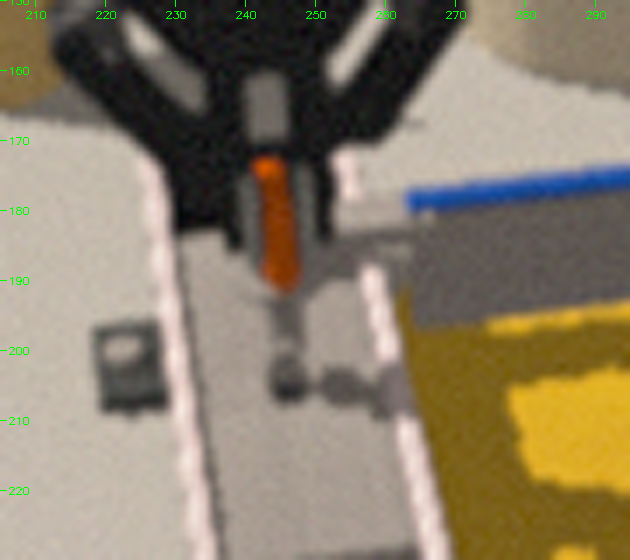

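```bash
python3 -m jog '[[[0.07,0,-0.08],0,1],[[0.07,0.3,-0.08],0,1],[[0.07,0.7,-0.08],0,1],[[0.07,1,-0.08],0,1],[[0.07,1,-0.08],0,1]]'
python3 - <<'E'
from h import *
plan([.4849,.0355,.11],-.04)
f=grab_frame("wrist"); cropgrid(f,"w7c",235,190,110,80,7)
E
```

```text
clock: 7.28
tcp_pos: [0.4846, 0.0354, 0.2673]
orientation: [-1.191, 1.239, -1.238]
contact_force: [0.0, -0.3, -0.5]
grip_width: 0.0091
t 7.28 tcp [0.4846 0.0354 0.2673] grasp [0.4844 0.0354 0.1123] F [ 0.  -0.3 -0.5] w 0.0091
down axis [-0.001  0.    -1.   ] jaw yaw -0.04 x axis yaw -1.611
shift cm [-0.01  0.23  0.03]
twist 0.0 (world -0.0 )
```

View pics/w7c.png

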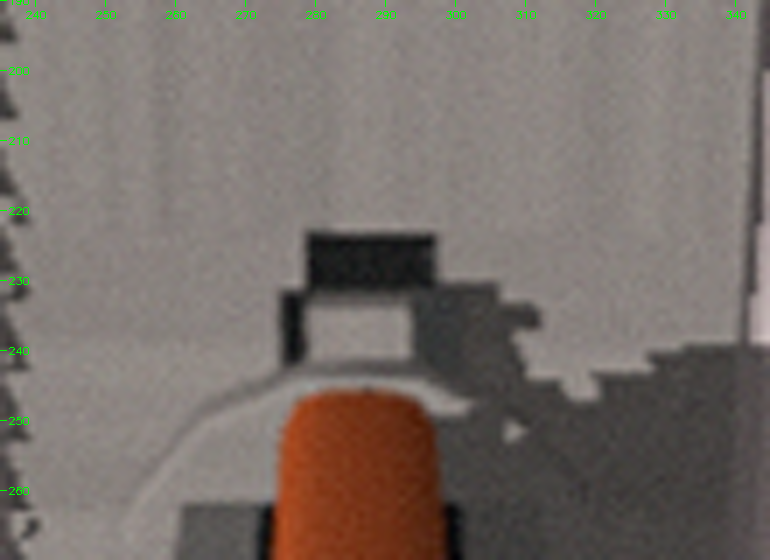

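```bash
python3 - <<'E'
from h import *
f=grab_frame("wrist"); o=get_obs(); M=R.from_rotvec(o["orientation"]).as_matrix(); g=o["tcp_pos"]+.155*M[:,1]
for hx,hy in[(.4851,.0351),(.4851,.0381)]:
  c=np.array([hx,hy,.052]); print(proj(f,[c-.0125*M[:,0]+s*.0055*M[:,2] for s in(-1,1)]).round(1).tolist())
s=g+.0004*M[:,0]+.0268*M[:,1]
print("bar top edge",proj(f,[s-.011*M[:,0]+(.032-.0095)*M[:,1],s-.011*M[:,0]+(.032-.006)*M[:,1]]).round(1).tolist())
E
```

```text
[[277.9, 222.3], [297.5, 222.3]]
[[277.7, 217.2], [297.3, 217.3]]
bar top edge [[286.9, 232.2], [286.9, 229.9]]
```

```bash
python3 -m jog '[[[0.03,0,0.06],0,1],[[0.03,0.3,0.06],0,1],[[0.03,0.6,0.06],0,1],[[0.03,0.8,0.06],0,1],[[0.03,0.8,0.06],0,1]]'
python3 - <<'E'
from h import *
plan([.4850,.0351,.104],-.04)
f=grab_frame("wrist"); cropgrid(f,"w8c",235,190,110,80,7)
f=grab_frame("side"); cropgrid(f,"s8",205,150,90,80,7)
E
```

```text
clock: 8.0
tcp_pos: [0.4852, 0.0351, 0.2595]
orientation: [-1.19, 1.239, -1.238]
contact_force: [0.9, 0.5, -0.5]
grip_width: 0.0093
t 8.0 tcp [0.4852 0.0351 0.2595] grasp [0.4851 0.0351 0.1045] F [ 0.9  0.5 -0.5] w 0.0093
down axis [-0. -0. -1.] jaw yaw -0.04 x axis yaw -1.611
shift cm [-0.    0.05 -0.02]
twist 0.0 (world -0.0 )
```

View pics/w8c.png

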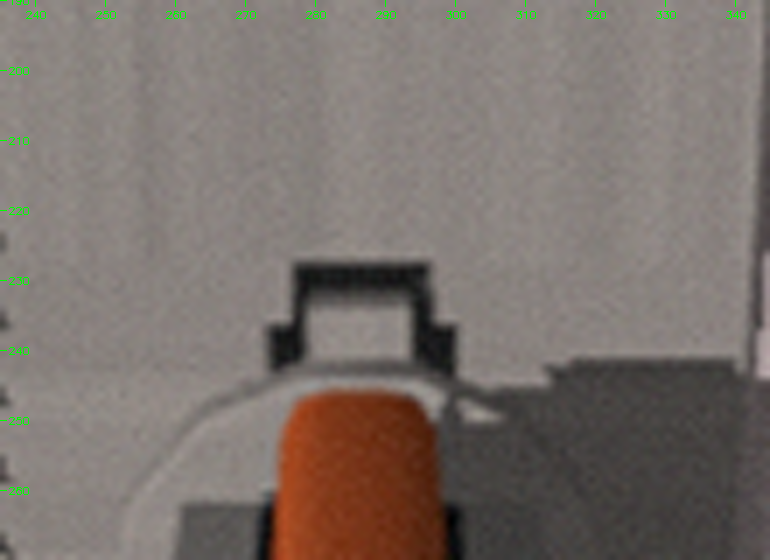

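View pics/s8.png

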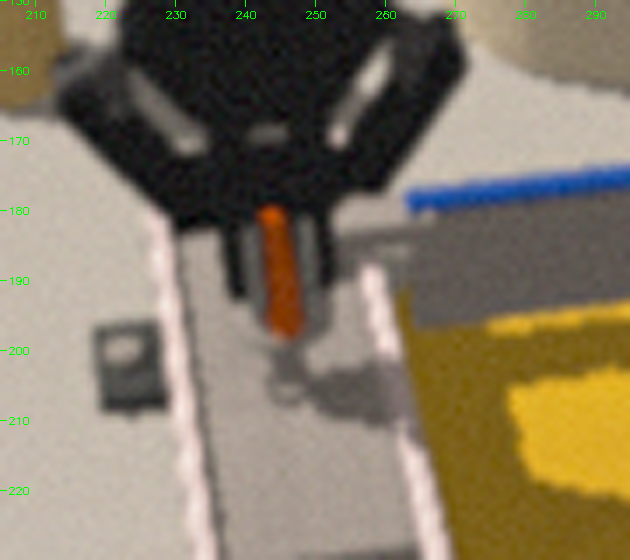

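```bash
python3 -m jog '[[[0,0.2,0],0,1],[[0,0.4,0],0,1],[[0,0.4,0],0,1],[[0,0.4,0],0,1]]'; python3 -m jog '[[[0,0.1,0],0,1],[[0,0.15,0],0,1],[[0,0.15,0],0,1]]'
python3 - <<'E'
from h import *
plan([.4850,.0351,.099],-.04)
f=grab_frame("wrist"); cropgrid(f,"w9c",235,190,110,80,7)
E
```

```text
clock: 8.6
tcp_pos: [0.4853, 0.0351, 0.2557]
orientation: [-1.19, 1.239, -1.239]
contact_force: [-0.2, -0.4, -0.1]
grip_width: 0.0089
clock: 8.98
tcp_pos: [0.4852, 0.035, 0.2542]
orientation: [-1.19, 1.239, -1.239]
contact_force: [0.9, -0.2, -0.3]
grip_width: 0.0091
t 8.97 tcp [0.4852 0.035  0.2542] grasp [0.4852 0.035  0.0992] F [ 0.9 -0.2 -0.3] w 0.0091
down axis [-0. -0. -1.] jaw yaw -0.04 x axis yaw -1.611
shift cm [-0.01  0.02 -0.02]
twist -0.0 (world 0.0 )
```

View pics/w9c.png

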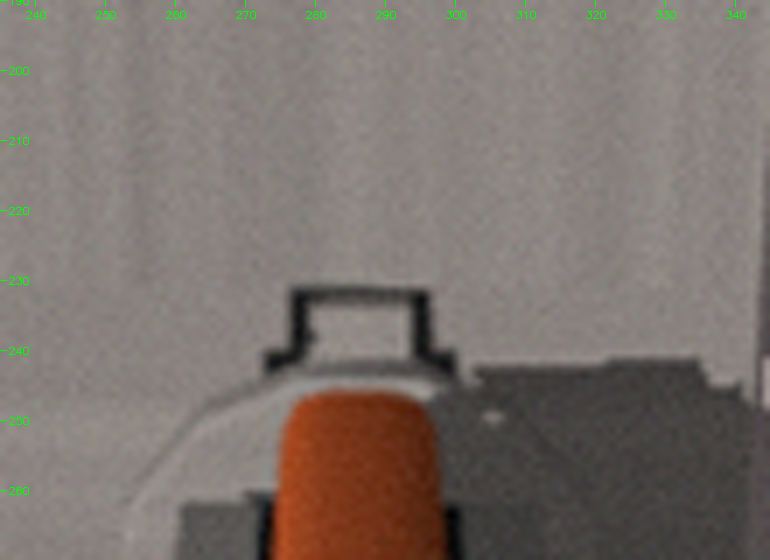

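```bash
python3 -m jog '[[[0,0.05,0],0,1],[[0,0.05,0],0,1],[[0,0.05,0],0,1]]';  python3 -m jog '[[[0,0.05,0],0,1],[[0,0.05,0],0,1],[[0,0.05,0],0,1]]'
```

```text
clock: 9.4
tcp_pos: [0.4853, 0.0351, 0.2538]
orientation: [-1.19, 1.238, -1.239]
contact_force: [-0.3, 0.5, 1.9]
grip_width: 0.0095
clock: 9.78
tcp_pos: [0.4854, 0.0352, 0.2537]
orientation: [-1.19, 1.238, -1.239]
contact_force: [-1.2, -0.8, 6.8]
grip_width: 0.0092
```

```bash
python3 -m jog '[[[0.15,0,0],0,1],[[0.4,0,0],0,1],[[0.7,0,0],0,1],[[1,0,0],0,1],[[1,0,0],0,1]]'; python3 - <<'E'
from h import *
plan([.4850,.0351,.099],-.04)
f=grab_frame("wrist"); cropgrid(f,"w10c",235,190,110,80,7)
E
```

```text
clock: 10.4
tcp_pos: [0.4853, 0.0263, 0.2538]
orientation: [-1.188, 1.238, -1.237]
contact_force: [-0.9, 4.1, 5.0]
grip_width: 0.0091
t 10.4 tcp [0.4853 0.0263 0.2538] grasp [0.4855 0.0266 0.0988] F [-0.9  4.1  5. ] w 0.0091
down axis [ 0.002  0.002 -1.   ] jaw yaw -0.039 x axis yaw -1.61
shift cm [-0.88 -0.02 -0.06]
twist 0.001 (world -0.001 )
```

View pics/w10c.png

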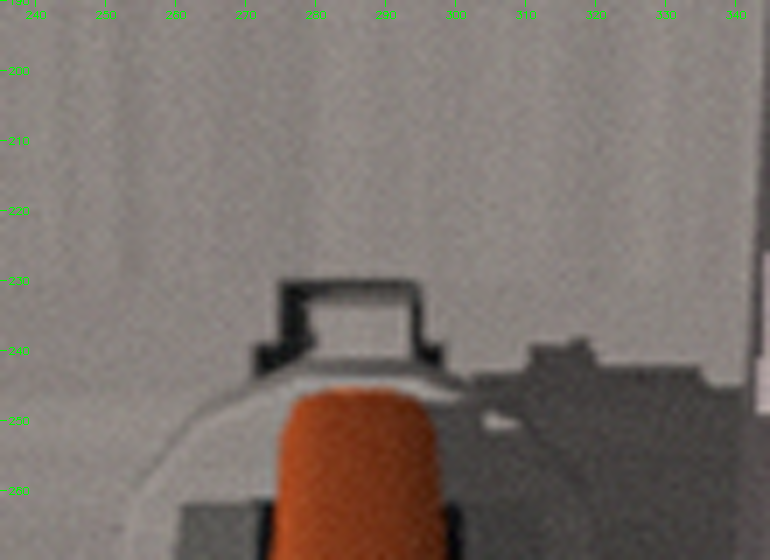

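```bash
python3 -m jog '[[[0.2,0,-0.05],0,1],[[0.45,0,-0.08],0,1],[[0.7,0,-0.08],0,1],[[0.7,0,-0.08],0,1]]'; python3 -m jog '[[[0.2,0,0],0,1],[[0.4,0,0],0,1],[[0.4,0,0],0,1]]'
```

```text
clock: 10.95
tcp_pos: [0.4846, 0.0186, 0.2538]
orientation: [-1.187, 1.237, -1.239]
contact_force: [2.0, 5.1, 5.6]
grip_width: 0.0095
clock: 11.32
tcp_pos: [0.4842, 0.0144, 0.2536]
orientation: [-1.188, 1.237, -1.239]
contact_force: [1.5, 4.7, 5.7]
grip_width: 0.0093
```

```bash
for i in 1; do python3 -m jog '[[[0.2,0,0],0,1],[[0.4,0,0],0,1],[[0.4,0,0],0,1]]'; python3 -m jog '[[[0.2,0,0],0,1],[[0.4,0,0],0,1],[[0.4,0,0],0,1]]'; done;  python3 - <<'E'
from h import *
plan([.4850,.0351,.099],-.04)
f=grab_frame("wrist"); cropgrid(f,"w11c",235,190,110,80,7)
E
```

```text
clock: 11.7
tcp_pos: [0.4831, 0.0092, 0.2527]
orientation: [-1.191, 1.24, -1.239]
contact_force: [0.7, 0.2, 0.6]
grip_width: 0.0096
clock: 12.08
tcp_pos: [0.4829, 0.0056, 0.2529]
orientation: [-1.191, 1.24, -1.239]
contact_force: [0.1, 0.6, -1.8]
grip_width: 0.0092
t 12.07 tcp [0.4829 0.0056 0.2529] grasp [0.4827 0.0056 0.0979] F [ 0.1  0.6 -1.8] w 0.0092
down axis [-0.001 -0.001 -1.   ] jaw yaw -0.04 x axis yaw -1.611
shift cm [-2.95 -0.11  0.09]
twist -0.0 (world 0.0 )
```

View pics/w11c.png

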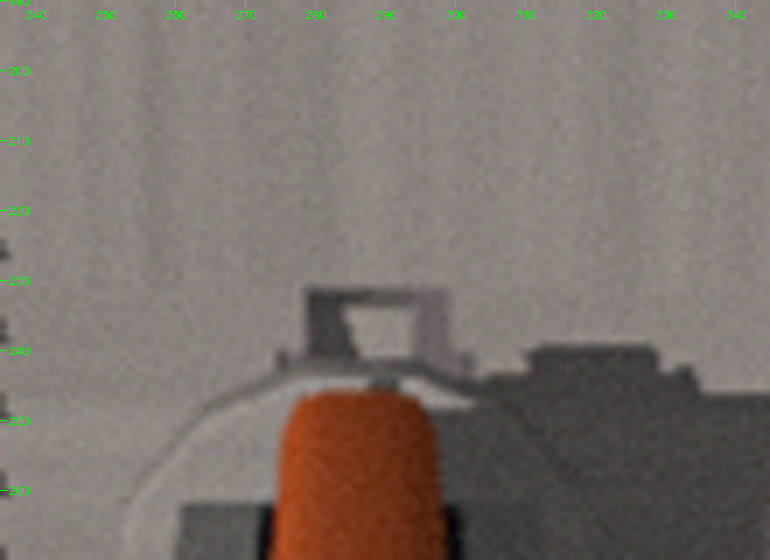

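```bash
python3 -m jog '[[[0,0,0.06],0,1],[[0,0,0.11],0,1],[[0,0,0.11],0,1]]'; python3 -m jog '[[[0,0.1,0],0,1],[[0,0.2,0],0,1],[[0,0.2,0],0,1],[[0,0.2,0],0,1]]'
```

```text
clock: 12.5
tcp_pos: [0.4844, 0.0059, 0.2532]
orientation: [-1.19, 1.239, -1.239]
contact_force: [-0.1, 0.4, -0.2]
grip_width: 0.0094
clock: 13.0
tcp_pos: [0.4844, 0.0061, 0.2512]
orientation: [-1.19, 1.239, -1.239]
contact_force: [0.6, 0.6, -1.8]
grip_width: 0.0093
```

```bash
python3 -m jog '[[[0,0.1,0],0,1],[[0,0.1,0],0,1],[[0,0.1,0],0,1]]'; python3 -m jog '[[[0,0.06,0],0,1],[[0,0.06,0],0,1],[[0,0.06,0],0,1]]';  python3 - <<'E'
from h import *
plan([.4840,.0351,.099],-.04)
f=grab_frame("wrist"); cropgrid(f,"w12c",235,190,110,80,7)
E
```

```text
clock: 13.38
tcp_pos: [0.4844, 0.0061, 0.2502]
orientation: [-1.19, 1.239, -1.239]
contact_force: [-1.0, -0.8, -0.5]
grip_width: 0.0091
clock: 13.75
tcp_pos: [0.4844, 0.0061, 0.2496]
orientation: [-1.19, 1.239, -1.239]
contact_force: [0.0, -0.7, -0.6]
grip_width: 0.009
t 13.75 tcp [0.4844 0.0061 0.2496] grasp [0.4844 0.0061 0.0946] F [ 0.  -0.7 -0.6] w 0.009
down axis [ 0. -0. -1.] jaw yaw -0.04 x axis yaw -1.611
shift cm [-2.9  -0.44 -0.16]
twist 0.0 (world -0.0 )
```

View pics/w12c.png

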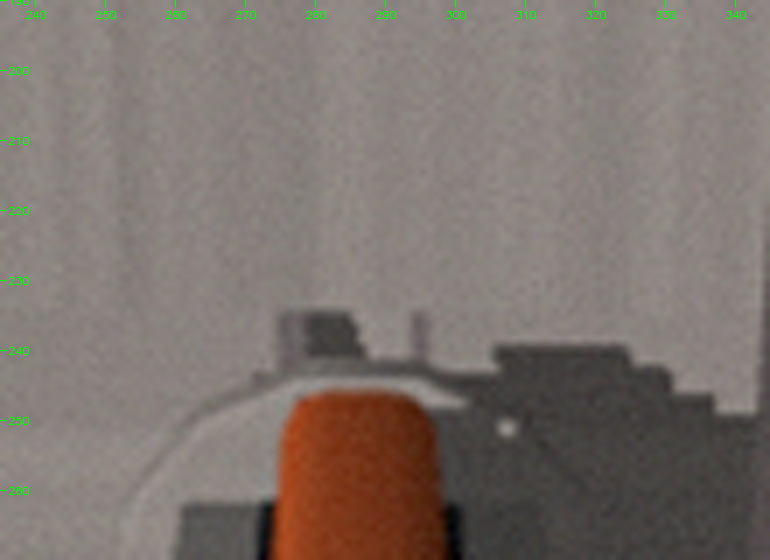

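```bash
python3 -m jog '[[[0,0.05,-0.04],0,1],[[0,0.15,-0.04],0,1],[[0,0.15,-0.04],0,1]]'; python3 -m jog '[[[0,0.15,0],0,1],[[0,0.15,0],0,1],[[0,0.15,0],0,1]]';
```

```text
clock: 14.18
tcp_pos: [0.4841, 0.0058, 0.2482]
orientation: [-1.19, 1.238, -1.239]
contact_force: [-0.2, -1.7, 1.6]
grip_width: 0.0094
clock: 14.55
tcp_pos: [0.4843, 0.0054, 0.2467]
orientation: [-1.19, 1.238, -1.24]
contact_force: [1.2, -4.7, -0.3]
grip_width: 0.0093
```

```bash
python3 -m jog '[[[0.06,0,0],0,1],[[0.1,0,0],0,1],[[0.1,0,0],0,1]]'; python3 -m jog '[[[0,0.1,0],0,1],[[0,0.15,0],0,1],[[0,0.15,0],0,1]]';
```

```text
clock: 14.92
tcp_pos: [0.4842, 0.0049, 0.2466]
orientation: [-1.189, 1.238, -1.239]
contact_force: [2.4, -3.2, -1.3]
grip_width: 0.0093
clock: 15.3
tcp_pos: [0.4837, 0.0049, 0.2449]
orientation: [-1.191, 1.239, -1.239]
contact_force: [0.9, -4.7, 1.4]
grip_width: 0.0092
```

```bash
python3 -m jog '[[[0.05,0,0],0,1],[[0.08,0.1,0],0,1],[[0.08,0.2,0],0,1],[[0.08,0.2,0],0,1]]'; python3 -m jog '[[[0,0.1,0],0,1],[[0,0.2,0],0,1],[[0,0.2,0],0,1]]';  python3 - <<'E'
from h import *
plan([.4840,.0351,.099],-.04)
f=grab_frame("wrist"); cropgrid(f,"w13c",235,190,110,80,7)
E
```

```text
clock: 15.8
tcp_pos: [0.4837, 0.0046, 0.2428]
orientation: [-1.19, 1.239, -1.238]
contact_force: [-0.3, -1.6, -1.3]
grip_width: 0.0093
clock: 16.18
tcp_pos: [0.4839, 0.0045, 0.241]
orientation: [-1.19, 1.239, -1.238]
contact_force: [0.5, 0.5, -0.9]
grip_width: 0.0097
t 16.18 tcp [0.4839 0.0045 0.241 ] grasp [0.4839 0.0045 0.086 ] F [ 0.5  0.5 -0.9] w 0.0097
down axis [ 0.  0. -1.] jaw yaw -0.04 x axis yaw -1.611
shift cm [-3.06 -1.29 -0.11]
twist 0.0 (world -0.0 )
```

View pics/w13c.png

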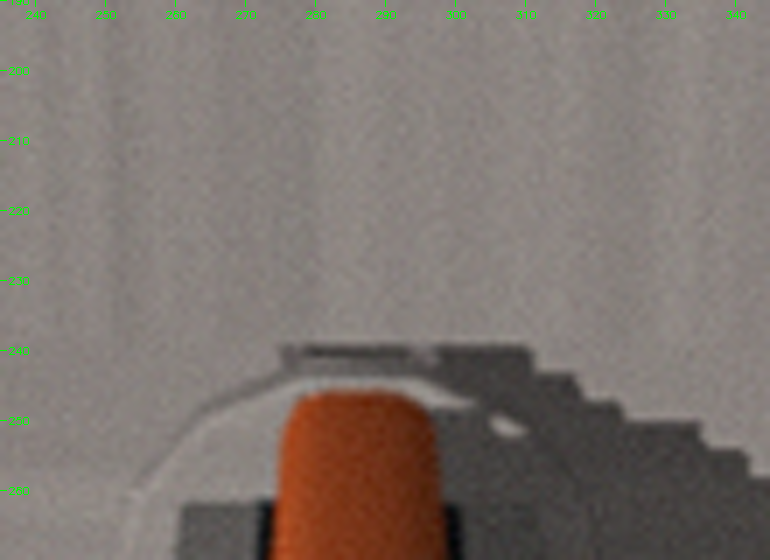

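```bash
python3 -m jog '[[[0,0.15,0],0,1],[[0,0.3,0],0,1],[[0,0.45,0],0,1],[[0,0.55,0],0,1],[[0,0.55,0],0,1]]'; python3 -m jog '[[[0,0.1,0],0,1],[[0,0.15,0],0,1],[[0,0.15,0],0,1]]'
```

```text
clock: 16.85
tcp_pos: [0.4839, 0.0043, 0.2355]
orientation: [-1.19, 1.239, -1.239]
contact_force: [0.3, 0.1, -1.2]
grip_width: 0.0095
clock: 17.23
tcp_pos: [0.4839, 0.0043, 0.2341]
orientation: [-1.19, 1.239, -1.239]
contact_force: [-0.5, -0.5, -1.0]
grip_width: 0.0095
```

```bash
python3 -m jog '[[[0,0.06,0],0,1],[[0,0.06,0],0,1],[[0,0.06,0],0,1]]'; python3 -m jog '[[[0,0.05,0],0,1],[[0,0.05,0],0,1],[[0,0.05,0],0,1]]';python3 - <<'E'
from h import *
plan([.4840,.0351,.099],-.04)
f=grab_frame("wrist"); cropgrid(f,"w14c",235,190,110,80,7)
E
```

```text
clock: 17.6
tcp_pos: [0.484, 0.0043, 0.2338]
orientation: [-1.19, 1.238, -1.239]
contact_force: [-2.2, -0.6, 5.7]
grip_width: 0.0093
clock: 17.98
tcp_pos: [0.484, 0.0044, 0.2338]
orientation: [-1.19, 1.238, -1.239]
contact_force: [-3.4, -0.9, 12.6]
grip_width: 0.0093
t 17.98 tcp [0.484  0.0044 0.2338] grasp [0.484  0.0043 0.0788] F [-3.4 -0.9 12.6] w 0.0093
down axis [ 0.    -0.001 -1.   ] jaw yaw -0.04 x axis yaw -1.611
shift cm [-3.07 -2.02 -0.12]
twist -0.0 (world 0.0 )
```

View pics/w14c.png

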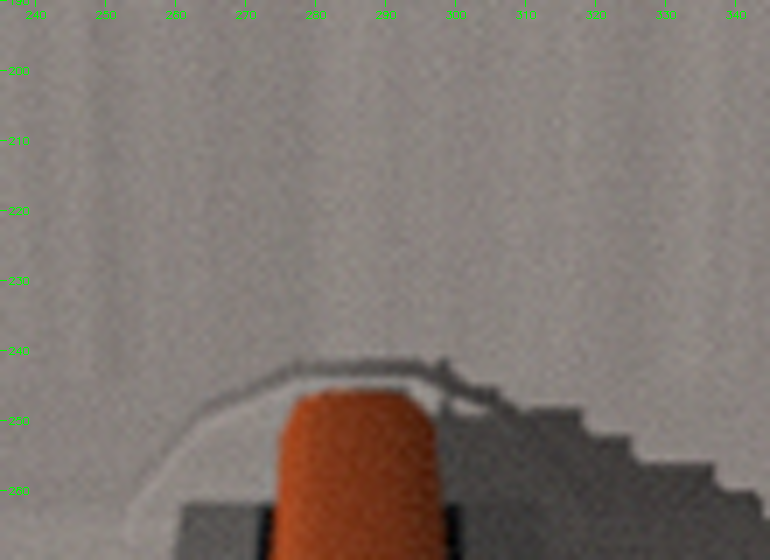

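```bash
python3 -m jog '[[[0,-0.08,0],0,1],[[0,-0.08,0],0,1]]'; python3 -c "
from bench import *;print(get_obs()['joints'].round(2))"
```

```text
clock: 18.27
tcp_pos: [0.484, 0.0043, 0.2339]
orientation: [-1.19, 1.238, -1.239]
contact_force: [-0.6, -1.1, 1.9]
grip_width: 0.0093
[ 0.26  0.46 -0.48  2.11  0.35  0.64 -0.5 ]
```

```bash
python3 -m jog '[[[0,0,0],0.1,1],[[0,0,0],0.25,1],[[0,0,0],0.4,1],[[0,0,0],0.4,1]]'; python3 -c "
from bench import *;o=get_obs();print(o['joints'].round(2),o['moment'])"
```

```text
clock: 18.77
tcp_pos: [0.4841, 0.0045, 0.2339]
orientation: [-0.968, 1.524, -1.525]
contact_force: [0.2, 0.2, 1.7]
grip_width: 0.0092
[ 0.18  0.45 -0.38  2.12  0.28  0.62 -0.84] [ 0.01251104 -0.06039081 -0.04279658]
```

```bash
python3 -m jog '[[[0,0,0],0.15,1],[[0,0,0],0.3,1],[[0,0,0],0.45,1],[[0,0,0],0.6,1],[[0,0,0],0.6,1]]'; python3 -m jog '[[[0,0,0],0.15,1],[[0,0,0],0.3,1],[[0,0,0],0.45,1],[[0,0,0],0.57,1],[[0,0,0],0.57,1],[[0,0,0],0.57,1]]'; python3 - <<'E'
from h import *
plan([.4840,.0044,.0788],-.04+np.pi/2); print(get_obs()['joints'].round(2))
f=grab_frame("wrist"); cv2.imwrite("pics/w15.png",f["image"])
f=grab_frame("side"); cropgrid(f,"s15",205,150,90,80,7)
E
```

```text
clock: 19.4
tcp_pos: [0.4841, 0.0045, 0.2339]
orientation: [-0.526, 1.919, -1.92]
contact_force: [-0.1, 0.3, 2.2]
grip_width: 0.0093
clock: 20.15
tcp_pos: [0.484, 0.0043, 0.2338]
orientation: [-0.038, -2.204, 2.204]
contact_force: [-0.4, -0.6, 2.6]
grip_width: 0.0088
t 20.15 tcp [0.484  0.0043 0.2338] grasp [0.4841 0.0043 0.0788] F [-0.4 -0.6  2.6] w 0.0088
down axis [ 0.  0. -1.] jaw yaw -1.605 x axis yaw 3.107
shift cm [ 0.    0.   -0.01]
twist 0.005 (world -0.005 )
[-0.06  0.42 -0.09  2.14  0.07  0.59 -1.81]
```

View pics/w15.png

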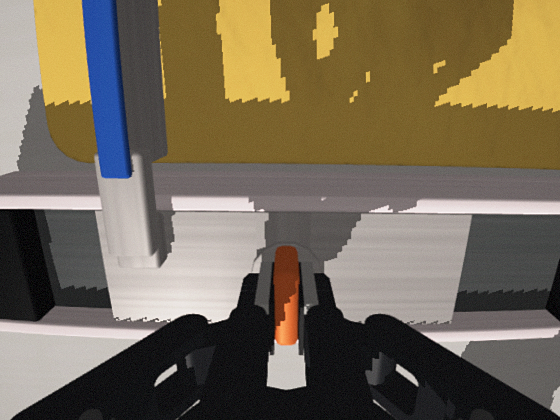

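View pics/s15.png

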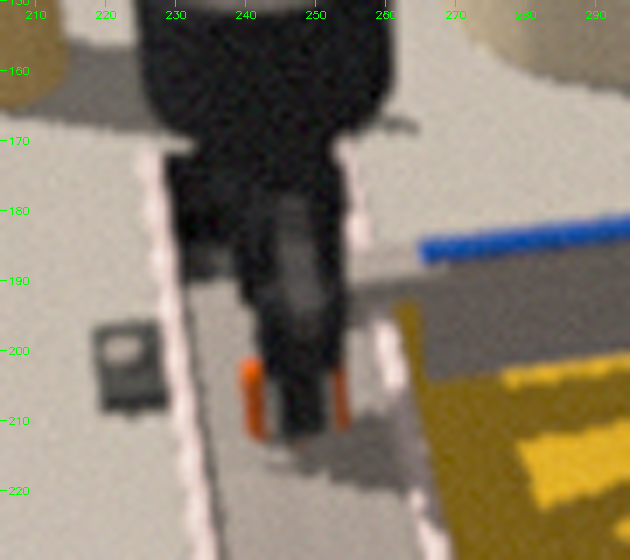

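```bash
python3 -m jog '[[[0,0,0],0,0.4],[[0,0,0],0,0.4],[[0,0,0],0,0.4],[[0,0,0],0,0.4]]'; python3 -m jog '[[[0,-1,0],0,0.4],[[0,-3,0],0,0.4],[[0,-6,0],0,0.4],[[0,-10,0],0,0.4],[[0,-14,0],0,0.4],[[0,-14,0],0,0.4],[[0,-14,0],0,0.4]]'; python3 - <<'E'
from h import *
plan([.4840,.0044,.0788],-.04+np.pi/2)
f=grab_frame("wrist"); cv2.imwrite("pics/w16.png",f["image"]);cropgrid(f,"w16c",230,150,110,100,7)
c=np.array([.484,.0039,0]);y=np.array([.999,.039,0]);x=np.array([-.039,.999,0])
print(proj(f,[c+[0,0,.056]]+[c+[0,0,.086]+s*.017*y for s in(-1,1)]).round(1))
f=grab_frame("side"); cropgrid(f,"s16",205,150,90,80,7)
E
```

```text
clock: 20.75
tcp_pos: [0.4839, 0.0043, 0.2337]
orientation: [-0.043, -2.202, 2.202]
contact_force: [0.4, 0.3, 0.3]
grip_width: 0.0254
clock: 21.62
tcp_pos: [0.4836, 0.0042, 0.3739]
orientation: [-0.043, -2.202, 2.202]
contact_force: [-0.5, 0.1, 0.0]
grip_width: 0.0261
t 21.62 tcp [0.4836 0.0042 0.3739] grasp [0.4836 0.0042 0.2189] F [-0.5  0.1  0. ] w 0.0261
down axis [ 0. -0. -1.] jaw yaw -1.61 x axis yaw 3.102
shift cm [-0.04 14.01 -0.02]
twist 0.001 (world -0.001 )
[[285.8 195. ]
 [287.5 225.9]
 [284.  183.7]]
```

View pics/w16.png

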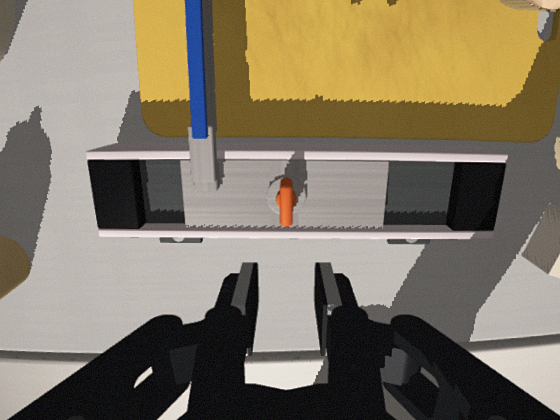

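View pics/w16c.png

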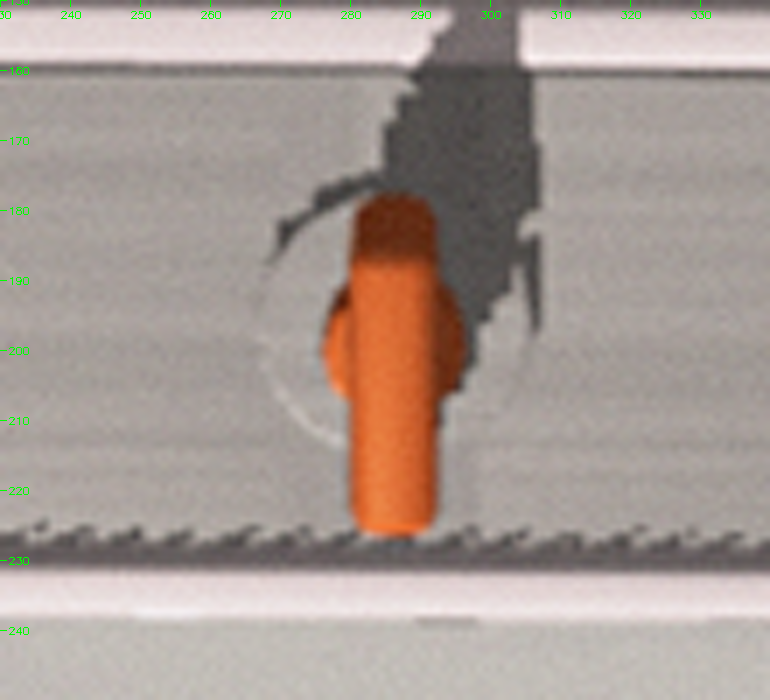

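View pics/s16.png

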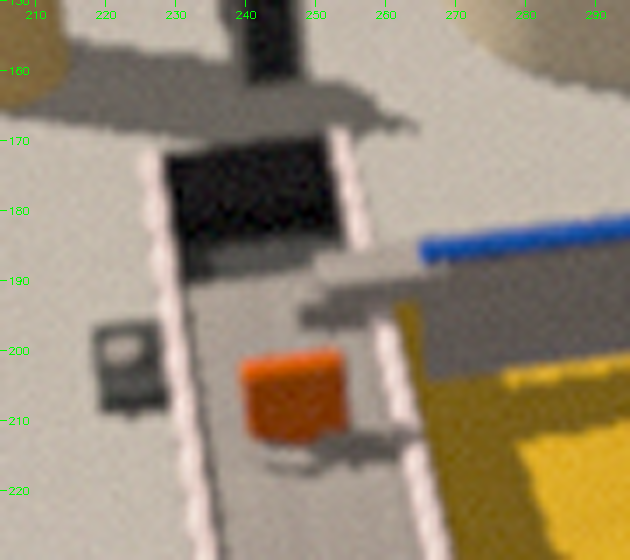

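The wing is square across the rail, with columns 280–292 and upright in the picture while the lips run horizontal. The collar is flat on the foot, the robot is clear, and the cupcakes and bottle were never approached.

```bash
python3 -c "
from bench import *
print(hand_in())"
```

```text
the job is handed in; nothing more can be done
None
```

The thumbscrew is locked in the fence: I took it from the stand, put its tip in the fence's hole, and slid the fence about 31 mm to the right. The screw dropped through both holes and seated home. I gave it a quarter turn, let go, raised the arm clear and handed the job in at about 22 s on the robot's clock.

**Forces:** The highest wrist force I read was about 13 N, during seating. These are readings at the end of each move, so a brief peak in between would not show.

**Seating depth:** The tool dropped 20 mm from tip-on-strip to home, as the description says it should.

**Last pictures:** The wrist and side views show the screw upright, with its collar flat on the foot and its wing square across the rail. The gripper was well clear above it.

**Not measured:** I did not compare the cupcakes and the sauce bottle before and after; the arm stayed away from them throughout. My readings of the hole across the rail differed by about 3 mm between the top camera and the other two. I used the wrist camera's value and corrected for drift of about 1 mm during the slide. No check failed.

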